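# Take a brass bush from behind the spring flap and set it in the jig

### The arm

A 7-joint arm with a two-finger parallel gripper is mounted at the origin on the work surface. World frame = base frame: x ahead of the robot, y to its left, z up, the work surface at z = 0. Lengths are in m, angles in rad, forces in N, time in s.
With the tool pointing down it reaches from about 0.35 to 0.9 m from the base axis. Payload 8.1 kg.
Tool frame: the origin (TCP) lies at the very end of the fingers, on their centre line; the grasp point (between the pads) lies 19 mm behind it; y points along the fingers, z is the direction in which the jaws open and shut, and the axes are right-handed (so a half turn about y gives the same grasp; the last joint's range is limited). The gripper opens to 85 mm and grips with 20 to 120 N. Pads are 22 mm wide; open, the fingers measure 114 mm over their backs; the gripper's body (76 mm by 85 mm) begins 54 mm behind the grasp point. The pads swing forward as they close: fully open they stand 13 mm farther back than shut.
Start: joints at [1.043, 0.434, 0.025, 1.573, -0.012, 1.134, -0.075], TCP at [0.258, -0.569, 0.231] pointing down, gripper open.
Joint ranges: [-2.62, 2.62], [-0.44, 2.09], [-1.27, 1.32], [0.08, 2.57], [-1.32, 4.46], [0.12, 2], [-2.74, 2.74]. Speed limits (rad/s): [2.22, 2.22, 3.01, 3.01, 3.14, 3.14, 3.14].

### API

Orientations are given as a rotation vector (axis times angle).
In Python, from rig import robot gives the robot as it stands. The module is installed in compiled form; this text tells all that it offers.
- The arm moves only by the tool arm_command, never from a script. Its argument "plan" is a list that holds one entry, the list of rows, each a list of 7 numbers: the shift along the world's x, y, z in cm, then the turn, a rotation vector about the world's x, y, z in degrees, then the closure in counts, from 0 (fully open) to 255 (shut). A call has 1 to 10 rows; each row shifts and turns the pose as measured when the row begins; what a row does not reach is not made up. A row lasts 1/8 s, in which the tool goes at most 62.5 mm and 10.7 degrees, less where a joint would pass 70% of its speed; a pose out of reach is approached as far as the arm can. A call is refused whole if a number of a shift passes 6.25 or a number of a turn 10.7, either way. A call with a gripper value outside its range is refused whole. The fingers move at their own pace and stop on an object; "squeeze" is the grip in N (left out, the last holds). Time passes only in rows, so rows that do not move let the fingers close. It gives the time, the measured TCP pose, the force and the opening at its end, in the units of the state.
- robot.read_state(): the state, without advancing time (a new reading comes with each control period).
- robot.camera(name): name is "side" or "top" or "wrist"; returns a dict with "image" (420x560x3 uint8, blue, green, red), "K" (3x3 intrinsics, pixels), "T" (4x4, takes a point from camera to world coordinates). Camera axes: x right, y down, z forward; pixel columns grow to the right and rows downward; lengths in m; the calibration is good to about 2 mm. The wrist camera is an equidistant fisheye: a pixel r from the principal point sees the ray r / f radians off the axis. A picture is of the moment at which its call begins. There is no depth.
- robot.job_done(): hands the job in, once; it reports no verdict.
Trained networks look in a picture, given as the dict that the camera call returned (one of the last four; its "shot" number tells which), for a name from the list of things; names that differ only in an ending like _2 or _b are one class to them, and where a whole thing is asked for, a point or a joint stands for the part that bears it (a point fixed in the world has none). Each returns a list of dicts, best first, with "confidence" (0 to 1); they miss things now and then, are a little off and sometimes report something else, mostly with a low value. They report only what shows in the picture. A call takes as long as a camera call.
- robot.silhouettes(picture, thing): "pixels" (420x560 bool, what is visible of it) and "box" ([left, top, width, height] in pixels, round what is visible of it).
The state is a dict: "time_s": time; "joint_positions": joint angles; "joint_vel": joint speeds; "tau": joint torques, N m; "ee_pos": TCP position; "ee_rot": TCP orientation; "wrist_force": force on the tool from outside, world axes, zero at the start; "ft_torque": the same for the moment, N m; "gripper_width": finger opening in m.
Only numpy, scipy, OpenCV 4.12 (cv2) and the standard library are available. Lean on these libraries where they do the work, as an engineer would, in place of code of your own. Each camera call takes 0.05 s, during which the arm holds its last target.

### The job

Take the brass bush out of the grey dispenser: push its yellow spring flap down with the open fingers, hold it open while you grip the bush, and lift the bush out so that the flap springs shut again. Stand the bush upright inside the steel ring on the green jig, lowering it all the way in before you let go. Leave the steel bush standing undisturbed in the dispenser.

Things in the scene. Friction and masses are not known exactly. Their poses are not given: they have to be found in the camera images.
- brass_bush: The part to move: yellow brass cylinder, 28 mm diameter, 50 mm tall, about 0.2 kg (0.14 to 0.28), standing upright on one of the dispenser's two seats (either one). Origin at the centre of its underside, z up along its axis.
- steel_bush: Bystander: a silver-grey steel cylinder of the same size, 28 mm diameter, 50 mm tall, standing on the other seat. Origin at the centre of its underside.
- dispenser: Grey fixed tray, 106 (x) x 250 mm (y). Origin on its underside midway between the two seats; z up, y along the seats, x to its rear, away from the robot. Seats at x = 0, y = +50 and -50 mm on a flat floor 14 mm high: bush tops are 64 mm above the table. Inner walls: front x = -40 (52 high), rear x = 48, sides y = +/-119 mm (80 high); none between the seats. Flap on top at 84 mm.
- flap (a joint): Yellow flap, 232 mm wide, 3 thick, hinged along y at dispenser x = 40, z = 84 mm; free edge at x = -26. Over each seat a notch 36 mm wide, from the free edge to x = 20, clears the bush: it lifts straight up; fingers beside it (along y) land on the flap and press it down. 0 = level, shut; grows as it swings down into the tray, to 1.35 rad. Spring-shut, 1 to 4 N at the fingers.
- ring_seat (a point): Centre of the floor inside the steel ring on the fixed green jig (130 x 150 mm base block, 22 mm high). The point lies on the block's top, 22 mm above the table; z up. The ring around it has 52 mm inner and 68 mm outer diameter and stands 8 mm above the block.

How it is judged:
On the way, in this order (a step that is already met when the one before it is completed fails the run):
1. the brass bush is gripped while the hand holds the flap open (value of joint flap above 0.4 rad and contact force between the fingers and brass_bush above 2 N), for 0.1 s.
2. the brass bush has been lifted out and the flap has sprung shut (height (world z) of brass_bush above 0.085 m and value of joint flap below 0.1 rad and contact force between the fingers and brass_bush above 1 N), for 0.05 s.
3. the brass bush is lowered into the ring while still gripped (underside less than 15 mm above the ring's floor) (horizontal distance between brass_bush and ring_seat below 0.015 m and z of brass_bush in the frame of ring_seat below 0.015 m and contact force between the fingers and brass_bush above 1 N), for 0.05 s.
At the end, for the whole second after the job is handed in: The brass bush stands upright (within 10 degrees), at rest and released on the floor inside the jig's ring (within 15 mm of its centre, 4 mm in height); the flap is shut (under 0.1 rad); the steel bush still stands upright within 15 mm of where it was (horizontal distance between brass_bush and ring_seat below 0.015 m and z of brass_bush in the frame of ring_seat between -0.004 and 0.004 m and angle between each of brass_bush, steel_bush's own z axis and vertical below 0.17 rad and linear speed of brass_bush below 0.02 m/s and value of joint flap below 0.1 rad and distance of steel_bush from where it was at the start of the episode below 0.015 m); the robot touches nothing.
It fails at once if the steel bush is knocked over or moved from its seat by more than 20 mm (distance of steel_bush from where it was at the start of the episode above 0.02 m or angle between steel_bush's own z axis and vertical above 0.35 rad).
It also fails if it takes over 48 s, if anything falls off the work surface, if the arm or the gripper's body presses on something with over 40 N, if the wrist force passes 120 N, or if a joint passes its speed limit or range.

## Working session

There is one attempt and no reset: what is moved stays moved. The work goes in short steps, Python scripts to look and compute and a tool call to move; the robot and the scene stay as the last step left them, time stands still between calls to the robot, and variables do not carry over. Pictures are saved under pics/ and viewed, and the job is handed in when it is done.

Besides the shell and the picture viewer there is one more tool, called after ">>>" as name(argument=value, ...) on one line, values as JSON. arm_command: Moves the arm, as the interface text tells. Its arguments: {"type":"object","properties":{"plan":{"type":"array"},"squeeze":{"type":"number"}},"required":["plan"]}

```bash
mkdir -p pics
cat > h.py <<'E'
import numpy as np, cv2
from rig import robot
def snap(n,f):
    p=robot.camera(n); cv2.imwrite('pics/'+f,p['image']); return p
def ray(p,uv):
    K=p['K'];T=p['T']
    d=np.linalg.inv(K)@np.array([uv[0],uv[1],1.]); d=T[:3,:3]@d
    return T[:3,3],d
def atz(p,uv,z):
    o,d=ray(p,uv); return o+d*(z-o[2])/d[2]
def proj(p,X):
    T=np.linalg.inv(p['T']); c=T[:3,:3]@np.asarray(X,float)+T[:3,3]; q=p['K']@c; return q[:2]/q[2]
E
python3 - <<'E'
from h import *
np.set_printoptions(precision=4,suppress=True)
s=robot.read_state(); print(s)
for n in ['top','side']:
    p=snap(n,n+'0.png'); print(n,p['K'],p['T'])
    for t in ['brass_bush','steel_bush','dispenser','flap']:
        for r in robot.silhouettes(p,t)[:2]:
            ys,xs=np.nonzero(r['pixels']); print(t,r['confidence'],r['box'],xs.mean(),ys.mean())
E
```

```text
{'time_s': 0.0, 'joint_positions': array([ 1.0434,  0.4352,  0.025 ,  1.5741, -0.0116,  1.134 , -0.0751]), 'joint_vel': array([-0.0017,  0.0012,  0.0007, -0.0008,  0.0014,  0.0004,  0.0003]), 'tau': array([ -0.0003, -67.0472,   1.0248, -31.6215,   0.0154,   0.0123,
        -0.0001]), 'ee_pos': array([ 0.2573, -0.569 ,  0.2305]), 'ee_rot': array([-0.4289,  1.9887, -1.9856]), 'wrist_force': array([0.3621, 0.1126, 0.191 ]), 'ft_torque': array([0.0135, 0.0156, 0.0215]), 'gripper_width': 0.08542866744467303}
top [[381.5009   0.     280.6981]
 [  0.     381.5009 218.3866]
 [  0.       0.       1.    ]] [[-0.2125 -0.9578  0.1936  0.4411]
 [-0.9771  0.2071 -0.0483  0.0258]
 [ 0.0062 -0.1994 -0.9799  0.748 ]
 [ 0.      0.      0.      1.    ]]
brass_bush 0.58 [420.4, 219.0, 15.4, 12.8] 429.77862595419845 225.0763358778626
steel_bush 0.66 [371.0, 234.5, 12.5, 14.7] 377.9594594594595 242.57432432432432
dispenser 0.83 [323.1, 183.8, 156.5, 98.6] 401.77160120845923 232.25051359516615
side [[513.6109   0.     278.323 ]
 [  0.     513.6109 209.366 ]
 [  0.       0.       1.    ]] [[-0.9615 -0.1321  0.2408  0.3177]
 [-0.2743  0.5075 -0.8168  0.769 ]
 [-0.0143 -0.8514 -0.5242  0.5571]
 [ 0.      0.      0.      1.    ]]
dispenser 0.72 [293.9, 128.8, 58.5, 93.1] 320.81071585419414 175.43763724198507
flap 0.91 [302.1, 131.4, 41.9, 49.6] 320.0190755685987 155.77256052824652
```

View pics/top0.png

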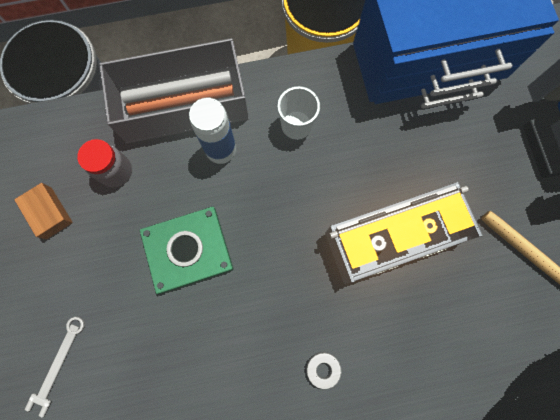

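View pics/side0.png

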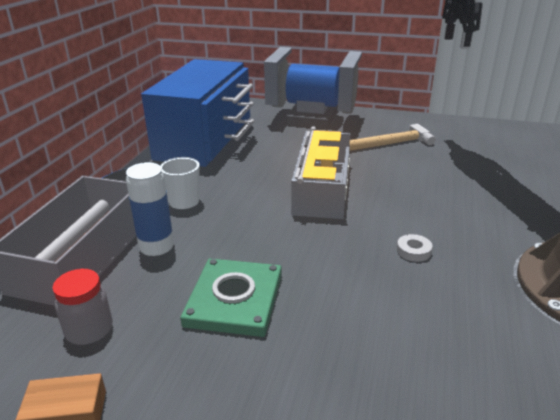

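Run:
```python
from h import *
np.set_printoptions(precision=4,suppress=True)
p=snap('top','top1.png'); im=p['image']
for n,u in [('brass',(430,225.5)),('steel',(378,242.5))]: print(n,atz(p,u,.064))
cv2.imwrite('pics/z1.png',cv2.resize(im[170:300,315:490],None,fx=4.4,fy=4.4,interpolation=cv2.INTER_CUBIC))
cv2.imwrite('pics/z2.png',cv2.resize(im[195:305,125:245],None,fx=5,fy=5,interpolation=cv2.INTER_CUBIC))
for t in ['brass_bush','steel_bush']:
    for r in robot.silhouettes(p,t)[:2]:
        ys,xs=np.nonzero(r['pixels']); print(t,r['confidence'],atz(p,(xs.mean(),ys.mean()),.064))
hsv=cv2.cvtColor(im,cv2.COLOR_BGR2HSV)
m=cv2.inRange(hsv,(20,150,120),(35,255,255)); m[:, :320]=0;m[:, 485:]=0;m[:180]=0;m[300:]=0
ys,xs=np.nonzero(m); P=np.array([atz(p,(x,y),.0855)[:2] for x,y in zip(xs,ys)])
r=cv2.minAreaRect((P*1000).astype(np.float32)); print('flap',r, cv2.boxPoints(r))
g=cv2.inRange(hsv,(50,80,40),(90,255,255)); n,l,st,c=cv2.connectedComponentsWithStats(g); i=1+np.argmax(st[1:,4]); 
ys,xs=np.nonzero(l==i); P=np.array([atz(p,(x,y),.022)[:2] for x,y in zip(xs,ys)])
print('jig',cv2.minAreaRect((P*1000).astype(np.float32)))
```

```text
brass [ 0.5056 -0.2717  0.064 ]
steel [ 0.4955 -0.1705  0.064 ]
brass_bush 0.16 [ 0.5046 -0.218   0.064 ]
steel_bush 0.64 [ 0.4953 -0.1707  0.064 ]
steel_bush 0.25 [0.556  0.1717 0.064 ]
flap ((505.02496337890625, -220.2234649658203), (63.75619125366211, 233.65365600585938), 6.879126071929932) [[ 459.3834 -108.0559]
 [ 487.3693 -340.0275]
 [ 550.6665 -332.3911]
 [ 522.6806 -100.4195]]
jig ((564.6300048828125, 180.20713806152344), (130.2779083251953, 150.12744140625), 5.994058132171631)
```

View pics/z1.png

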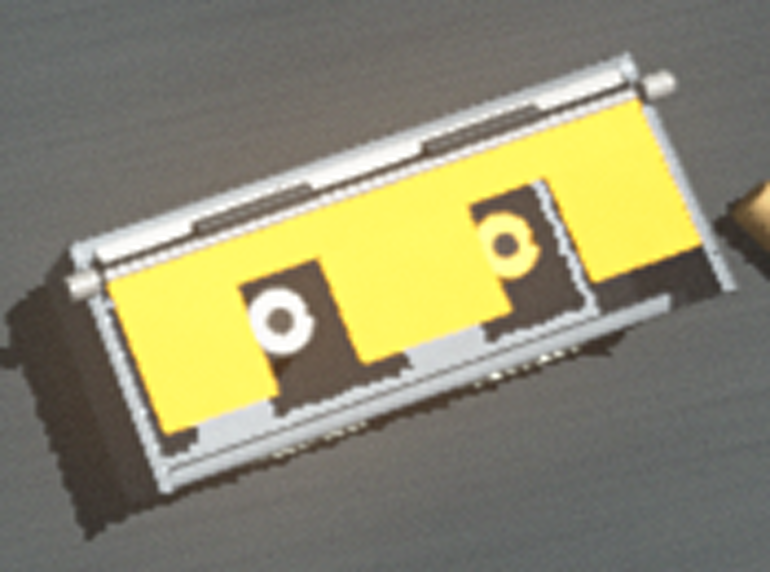

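View pics/z2.png

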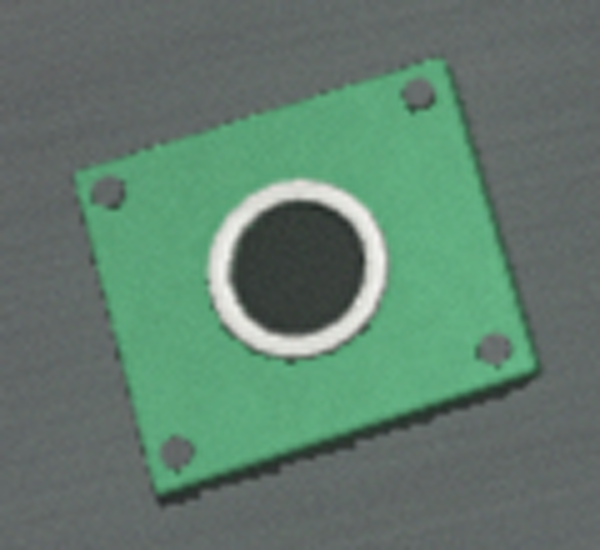

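Run:
```python
from h import *
from scipy.spatial.transform import Rotation as R
np.set_printoptions(precision=4,suppress=True)
s=robot.read_state(); M=R.from_rotvec(s['ee_rot']).as_matrix(); print(s['ee_pos'],M)
a=np.radians(6.6); z=np.array([-np.sin(a),np.cos(a),0]); 
for sg in (1,-1):
    y=np.array([0,0,-1.]); zz=sg*z; x=np.cross(y,zz); T=np.column_stack([x,y,zz])
    print(sg,np.degrees(R.from_matrix(T@M.T).as_rotvec()))
p=robot.camera('top'); print(atz(p,(184.6,248.6),.030))
q=robot.camera('side'); print(atz(q,(234,287.5),.030))
for X in [(.505,-.271,.064),(.495,-.1715,.064),(.5646,.1802,.03)]: print(proj(p,X),proj(q,X))
```

```text
[ 0.2576 -0.5695  0.2313] [[-0.9112  0.      0.412 ]
 [-0.412  -0.     -0.9112]
 [ 0.     -1.      0.    ]]
1 [ -0.0001   0.0033 162.2672]
-1 [  0.0023   0.     -17.7328]
[0.5644 0.1801 0.03  ]
[0.563  0.1907 0.03  ]
[429.7095 225.8953] [328.3204 150.2379]
[378.6023 242.6504] [323.7414 170.4985]
[184.5208 248.5061] [235.3426 283.1415]
```

Run:
```python
from h import *
q=snap('side','s1.png')
im=q['image'].copy()
big=cv2.resize(im[110:340,170:370],None,fx=3,fy=3,interpolation=cv2.INTER_CUBIC)
def draw(X,c,r=2):
    u=(proj(q,X)-[170,110])*3+1; cv2.circle(big,tuple(int(round(v)) for v in u),r,c,-1)
t=np.linspace(0,6.28,60)
for a in t:
    draw((.5646+.034*np.cos(a),.1802+.034*np.sin(a),.030),(0,0,255),1)
    draw((.5646+.026*np.cos(a),.1802+.026*np.sin(a),.030),(255,0,0),1)
    for b in [(.505,-.271),(.495,-.1715)]: draw((b[0]+.014*np.cos(a),b[1]+.014*np.sin(a),.064),(0,0,255),1)
for X in [[459.3834,-108.0559],[487.3693,-340.0275],[550.6665,-332.3911],[522.6806,-100.4195]]: draw((X[0]/1e3,X[1]/1e3,.0855),(255,0,255),3)
cv2.imwrite('pics/s1z.png',big[:600])
```

```text
(no output)
```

View pics/s1z.png

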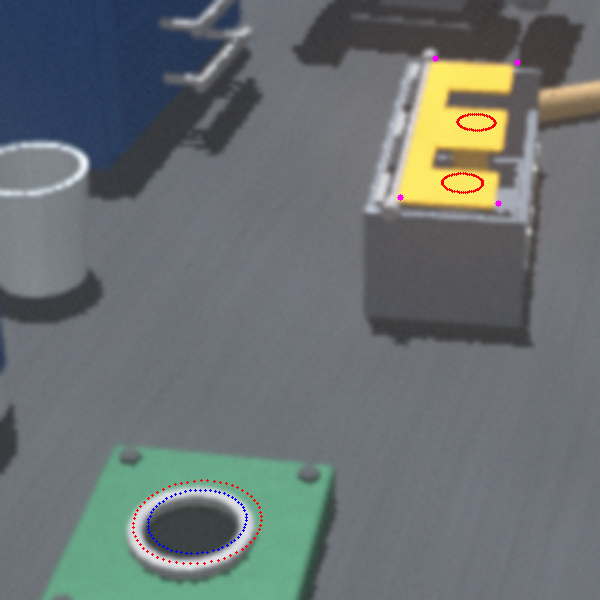

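>>> arm_command(plan=[[[3.1, 3.7, 0, 0, 0, -2.2, 0], [3.1, 3.7, 0, 0, 0, -2.2, 0], [3.1, 3.7, 0, 0, 0, -2.2, 0], [3.1, 3.7, 0, 0, 0, -2.2, 0], [3.1, 3.7, 0, 0, 0, -2.2, 0], [3.1, 3.7, 0, 0, 0, -2.2, 0], [3.1, 3.7, 0, 0, 0, -2.2, 0], [3.1, 3.7, 0, 0, 0, -2.2, 0], [0, 0, 0, 0, 0, 0, 0]]], squeeze=50)

```text
time_s: 1.92
ee_pos: [0.5112, -0.2636, 0.2322]
ee_rot: [-0.112, 2.165, -2.169]
wrist_force: [-0.3, 0.0, -1.0]
gripper_width: 0.0856
```

Run:
```python
from h import *
from scipy.spatial.transform import Rotation as R
np.set_printoptions(precision=4,suppress=True)
s=robot.read_state(); M=R.from_rotvec(s['ee_rot']).as_matrix(); print(s['ee_pos'],M,s['wrist_force'],s['time_s'])
p=snap('wrist','w1.png'); print(p['K'],p['T'])
def wp(p,X):
    T=np.linalg.inv(p['T']); c=T[:3,:3]@np.asarray(X,float)+T[:3,3]
    th=np.arctan2(np.hypot(c[0],c[1]),c[2]); ph=np.arctan2(c[1],c[0]); K=p['K']
    return K[0,2]+K[0,0]*th*np.cos(ph),K[1,2]+K[1,1]*th*np.sin(ph)
big=p['image'].copy()
for b in [(.505,-.271),(.495,-.1715)]:
    print(wp(p,(*b,.064)))
    for a in np.linspace(0,6.28,60):
        u=wp(p,(b[0]+.014*np.cos(a),b[1]+.014*np.sin(a),.064)); cv2.circle(big,(int(round(u[0])),int(round(u[1]))),0,(0,0,255),-1)
cv2.imwrite('pics/w1o.png',big)
for t in ['brass_bush','steel_bush']:
    for r in robot.silhouettes(p,t)[:2]: print(t,r['confidence'],r['box'])
```

```text
[ 0.5112 -0.2636  0.2322] [[-0.9945  0.0015  0.1046]
 [-0.1046 -0.0015 -0.9945]
 [-0.0013 -1.      0.0016]] [-0.3206  0.0056 -0.9865] 1.925
[[325.1923   0.     282.6158]
 [  0.     325.1923 207.945 ]
 [  0.       0.       1.    ]] [[ 0.104  -0.9585 -0.2653  0.5798]
 [-0.9946 -0.0998 -0.0291 -0.257 ]
 [ 0.0014  0.2669 -0.9637  0.3759]
 [ 0.      0.      0.      1.    ]]
(np.float64(288.4285088233908), np.float64(197.65168106998973))
(np.float64(189.63971183952137), np.float64(197.58349567983095))
brass_bush 0.73 [278.5, 180.1, 25.8, 26.4]
brass_bush 0.19 [114.9, 149.9, 250.3, 79.7]
steel_bush 0.85 [177.4, 180.0, 25.9, 29.6]
```

View pics/w1o.png

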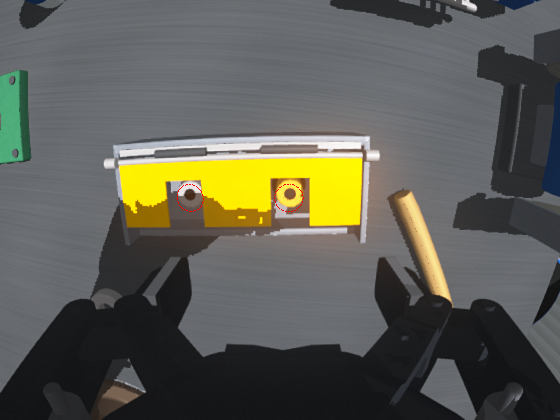

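>>> arm_command(plan=[[[-0.4, -0.8, -4, 0, 0, 0.8, 0], [0, 0, -4, 0, 0, 0, 0], [0, 0, -2, 0, 0, 0, 0], [0, 0, 0, 0, 0, 0, 0]]])

```text
time_s: 2.58
ee_pos: [0.4997, -0.2844, 0.1308]
ee_rot: [-0.111, 2.16, -2.177]
wrist_force: [-0.0, -0.6, 0.2]
gripper_width: 0.0852
```

```bash
cat >> h.py <<'E'
from scipy.spatial.transform import Rotation as R
def wp(p,X):
    T=np.linalg.inv(p['T']); c=T[:3,:3]@np.asarray(X,float)+T[:3,3]
    th=np.arctan2(np.hypot(c[0],c[1]),c[2]); ph=np.arctan2(c[1],c[0]); K=p['K']
    return K[0,2]+K[0,0]*th*np.cos(ph),K[1,2]+K[1,1]*th*np.sin(ph)
def watz(p,uv,z):
    K=p['K'];T=p['T']; d=np.array([(uv[0]-K[0,2])/K[0,0],(uv[1]-K[1,2])/K[1,1]]); r=np.hypot(*d)
    v=np.array([d[0]/r*np.sin(r),d[1]/r*np.sin(r),np.cos(r)]); v=T[:3,:3]@v; o=T[:3,3]; return o+v*(z-o[2])/v[2]
E
python3 - <<'E'
from h import *
np.set_printoptions(precision=4,suppress=True)
s=robot.read_state(); print(s['ee_pos'],np.degrees(np.arctan2(*R.from_rotvec(s['ee_rot']).as_matrix()[[0,1],2])))
p=snap('wrist','w2.png')
big=p['image'].copy()
for b in [(.507,-.272),(.497,-.1725)]:
    for a in np.linspace(0,6.28,60):
        u=wp(p,(b[0]+.014*np.cos(a),b[1]+.014*np.sin(a),.064)); cv2.circle(big,(int(round(u[0])),int(round(u[1]))),0,(0,0,255),-1)
cv2.imwrite('pics/w2o.png',big)
for t in ['brass_bush','steel_bush']:
    for r in robot.silhouettes(p,t)[:1]:
        ys,xs=np.nonzero(r['pixels']); print(t,r['confidence'],r['box'],watz(p,(xs.mean(),ys.mean()),.064))
E
```

```text
[ 0.4997 -0.2844  0.1308] 174.13107657696403
brass_bush 0.84 [245.2, 184.4, 41.6, 41.9] [ 0.5119 -0.272   0.064 ]
steel_bush 0.87 [112.4, 192.7, 24.5, 35.2] [ 0.499  -0.1697  0.064 ]
```

View pics/w2o.png

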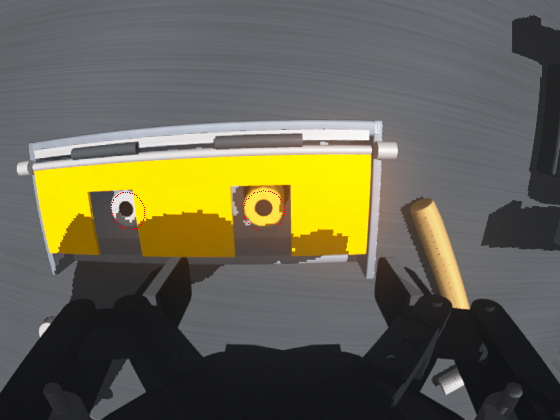

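>>> arm_command(plan=[[[0.7, 1.2, 0, 0, 0, 1.0, 0], [0, 0, 0, 0, 0, 0, 0], [0, 0, 0, 0, 0, 0, 0]]])

```text
time_s: 3.1
ee_pos: [0.5109, -0.2716, 0.1357]
ee_rot: [-0.124, 2.142, -2.166]
wrist_force: [-0.6, -0.8, -0.4]
gripper_width: 0.0855
```

```bash
cat > st.py <<'E'
from h import *
np.set_printoptions(precision=4,suppress=True)
s=robot.read_state(); M=R.from_rotvec(s['ee_rot']).as_matrix(); print(s['time_s'],s['ee_pos'],'yaw',np.degrees(np.arctan2(M[0,2],-M[1,2])),'tilt',M[2],s['wrist_force'],s['gripper_width'],abs(s['joint_vel']).max())
E
python3 st.py
```

```text
3.1 [ 0.5109 -0.2716  0.1357] yaw 7.041851852224342 tilt [-0.0076 -0.9999  0.0116] [-0.5975 -0.7592 -0.4462] 0.08552079646130874 0.011881373673797466
```

>>> arm_command(plan=[[[-0.4, 0, -1.5, 0.6, 0.4, 0, 0], [0, 0, 0, 0, 0, 0, 0], [0, 0, -1.5, 0, 0, 0, 0], [0, 0, -1.5, 0, 0, 0, 0], [0, 0, -1.0, 0, 0, 0, 0], [0, 0, 0, 0, 0, 0, 0]]])

```text
time_s: 3.85
ee_pos: [0.5055, -0.2716, 0.0755]
ee_rot: [-0.133, 2.16, -2.157]
wrist_force: [-0.3, 0.1, 0.4]
gripper_width: 0.0855
```

```bash
python3 st.py; python3 -c "
from h import *
snap('wrist','w3.png')"
```

```text
3.85 [ 0.5055 -0.2716  0.0755] yaw 7.0120117371809245 tilt [ 0.0007 -1.     -0.0014] [-0.3386  0.0856  0.3599] 0.08552123759641563 0.006049608038452069
```

View pics/w3.png

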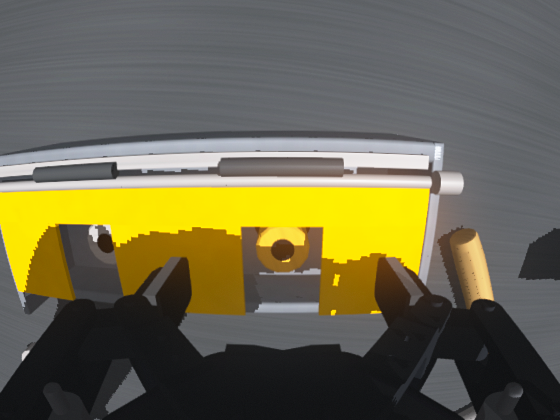

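>>> arm_command(plan=[[[0.1, 0, -1.0, 0, 0, 0, 0], [0, 0, -1.0, 0, 0, 0, 0], [0, 0, -1.0, 0, 0, 0, 0], [0, 0, -1.0, 0, 0, 0, 0], [0, 0, 0, 0, 0, 0, 0]]])

```text
time_s: 4.53
ee_pos: [0.5073, -0.2721, 0.034]
ee_rot: [-0.131, 2.158, -2.158]
wrist_force: [-2.4, 0.4, -0.2]
gripper_width: 0.0853
```

```bash
python3 st.py; python3 -c "
from h import *
snap('wrist','w4.png')"
```

```text
4.525 [ 0.5073 -0.2721  0.034 ] yaw 7.009173487780002 tilt [-0.0012 -1.     -0.    ] [-2.3742  0.3814 -0.1641] 0.08528546403120049 0.007207476814326135
```

View pics/w4.png

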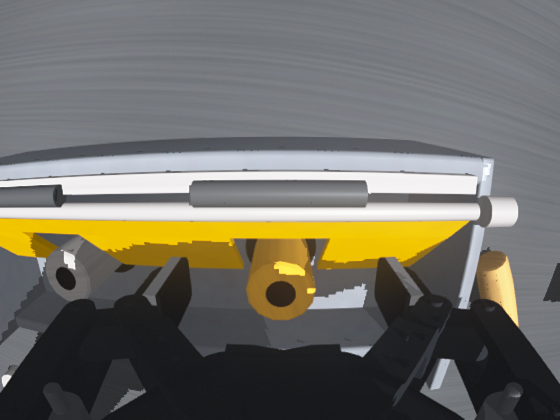

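>>> arm_command(plan=[[[0, 0, -0.6, 0, 0, 0, 0], [0, 0, 0, 0, 0, 0, 120], [0, 0, 0, 0, 0, 0, 200], [0, 0, 0, 0, 0, 0, 230], [0, 0, 0, 0, 0, 0, 255], [0, 0, 0, 0, 0, 0, 255], [0, 0, 0, 0, 0, 0, 255], [0, 0, 0, 0, 0, 0, 255]]], squeeze=50)

```text
time_s: 5.58
ee_pos: [0.5075, -0.2724, 0.0287]
ee_rot: [-0.13, 2.157, -2.158]
wrist_force: [-1.3, 0.0, 0.6]
gripper_width: 0.0257
```

```bash
python3 st.py; python3 -c "
from h import *
snap('wrist','w5.png')"
```

```text
5.575 [ 0.5075 -0.2724  0.0287] yaw 6.990160646978366 tilt [-0.002  -1.      0.0006] [-1.3395  0.0035  0.6052] 0.02566951226683237 0.0014838811422743005
```

View pics/w5.png

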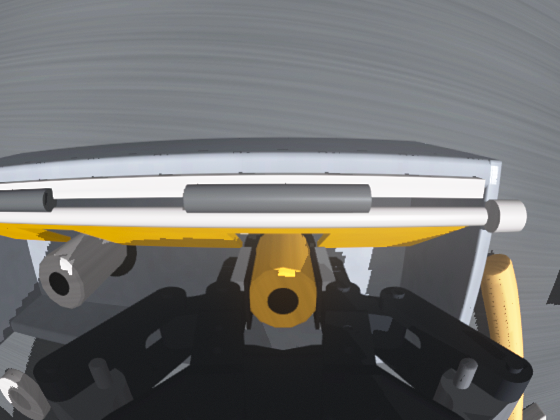

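>>> arm_command(plan=[[[0, 0, 0, 0, 0, 0, 255], [0, 0, 1.2, 0, 0, 0, 255], [0, 0, 1.2, 0, 0, 0, 255], [0, 0, 1.2, 0, 0, 0, 255], [0, 0, 1.2, 0, 0, 0, 255], [0, 0, 1.2, 0, 0, 0, 255], [0, 0, 1.2, 0, 0, 0, 255], [0, 0, 1.2, 0, 0, 0, 255], [0, 0, 1.2, 0, 0, 0, 255], [0, 0, 0, 0, 0, 0, 255]]])

```text
time_s: 6.88
ee_pos: [0.508, -0.2721, 0.1325]
ee_rot: [-0.128, 2.155, -2.157]
wrist_force: [-0.4, -0.4, -3.6]
gripper_width: 0.0254
```

```bash
python3 st.py; python3 -c "
from h import *
snap('wrist','w6.png');snap('top','t6.png')"
```

```text
6.875 [ 0.508  -0.2721  0.1325] yaw 7.024729327648887 tilt [-0.0037 -1.      0.0012] [-0.3835 -0.3563 -3.6278] 0.025426674104632608 0.012078273813602679
```

View pics/w6.png

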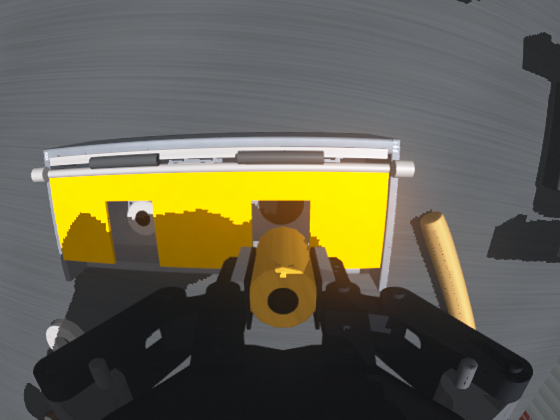

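Run:
```python
from h import *
np.set_printoptions(precision=3,suppress=True)
q=robot.camera('side'); p=robot.camera('top')
b=atz(q,(156,250),0); print('base near edge',b)
for z in (.08,.1,.12,.14,.16): print(z,proj(q,(b[0],b[1]-.02,z)), 'top view lid',atz(p,(209,117),z))
print(atz(p,(222,158),0.), atz(p,(299,110),.09))
```

```text
base near edge [0.753 0.095 0.   ]
0.08 [155.022 207.506] top view lid [0.792 0.084 0.08 ]
0.1 [153.441 197.884] top view lid [0.782 0.082 0.1  ]
0.12 [151.824 188.038] top view lid [0.771 0.08  0.12 ]
0.14 [150.169 177.961] top view lid [0.761 0.078 0.14 ]
0.16 [148.474 167.642] top view lid [0.75  0.077 0.16 ]
[0.739 0.08  0.   ] [ 0.766 -0.084  0.09 ]
```

>>> arm_command(plan=[[[0.5, 4.5, 0.5, 0, 0, 0, 255], [0.6, 4.8, 0.5, 0, 0, 0, 255], [0.6, 4.8, 0.5, 0, 0, 0, 255], [0.6, 4.8, 0.5, 0, 0, 0, 255], [0.6, 4.8, 0, 0, 0, 0, 255], [0.6, 4.8, 0, 0, 0, 0, 255], [0.6, 4.8, 0, 0, 0, 0, 255], [0.6, 4.0, 0, 0, 0, 0, 255], [0.3, 3.0, 0, 0, 0, 0, 255], [0, 0, 0, 0, 0, 0, 255]]])

```text
time_s: 8.32
ee_pos: [0.5532, 0.1436, 0.1459]
ee_rot: [-0.137, 2.164, -2.162]
wrist_force: [0.3, -0.3, -2.9]
gripper_width: 0.0263
```

```bash
python3 st.py
python3 - <<'E'
from h import *
p=snap('wrist','w7.png')
big=p['image']
for r in (.026,.034):
    for a in np.linspace(0,6.28,90):
        u=wp(p,(.5645+r*np.cos(a),.1802+r*np.sin(a),.030)); cv2.circle(big,(int(round(u[0])),int(round(u[1]))),0,(0,0,255),-1)
cv2.imwrite('pics/w7o.png',big)
E
```

```text
8.325 [0.5532 0.1436 0.1459] yaw 6.867650099458314 tilt [ 0.0069 -1.     -0.0013] [ 0.3264 -0.3154 -2.8862] 0.026293876195189678 0.03773329615976454
```

View pics/w7o.png

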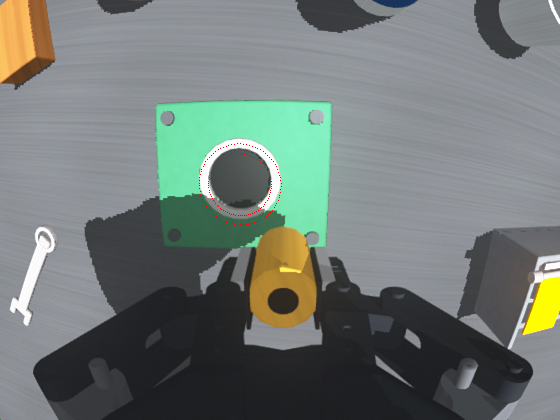

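>>> arm_command(plan=[[[1.3, 3.7, 0, 0, -0.4, 0, 255], [0, 0, 0, 0, 0, 0, 255], [0, 0, -2, 0, 0, 0, 255], [0, 0, -2, 0, 0, 0, 255], [0, 0, 0, 0, 0, 0, 255], [0, 0, 0, 0, 0, 0, 255]]])

```text
time_s: 9.12
ee_pos: [0.5668, 0.1699, 0.1037]
ee_rot: [-0.121, 2.16, -2.174]
wrist_force: [-0.7, -0.2, -3.0]
gripper_width: 0.0258
```

```bash
python3 st.py
python3 - <<'E'
from h import *
p=snap('wrist','w8.png');snap('top','t8.png');q=snap('side','s8.png')
cv2.imwrite('pics/s8z.png',cv2.resize(q['image'][140:340,140:340],None,fx=3,fy=3))
E
```

```text
9.125 [0.5668 0.1699 0.1037] yaw 6.2132628619696195 tilt [ 0.0033 -1.      0.0064] [-0.739  -0.2214 -3.0232] 0.025801602538711672 0.010921945255321513
```

View pics/w8.png

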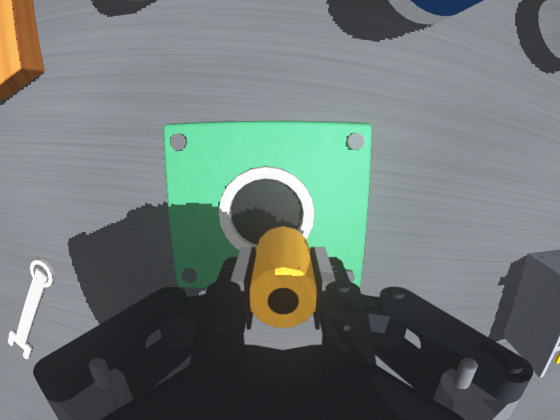

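View pics/s8z.png

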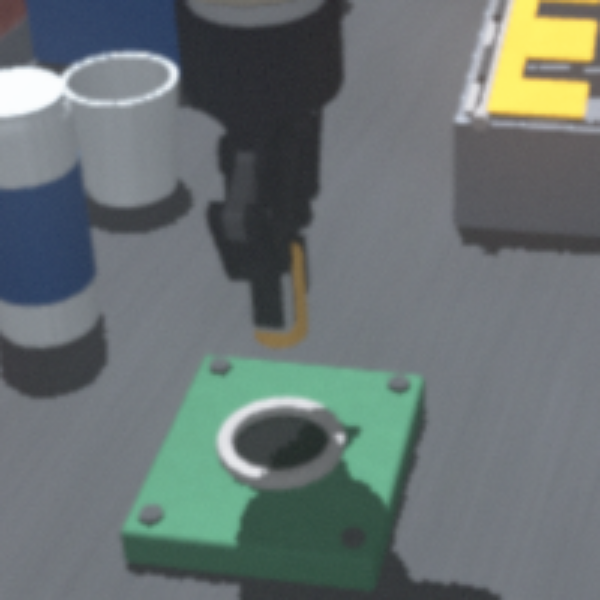

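>>> arm_command(plan=[[[-0.1, 1.0, 0, 0, -0.2, 0.4, 255], [0, 0, -1.5, 0, 0, 0, 255], [0, 0, -1.5, 0, 0, 0, 255], [0, 0, -0.5, 0, 0, 0, 255], [0, 0, 0, 0, 0, 0, 255], [0, 0, 0, 0, 0, 0, 255]]])

```text
time_s: 10.02
ee_pos: [0.5656, 0.1817, 0.0665]
ee_rot: [-0.125, 2.154, -2.167]
wrist_force: [-0.4, 0.3, -2.7]
gripper_width: 0.0256
```

```bash
python3 st.py
python3 - <<'E'
from h import *
p=snap('wrist','w9.png');q=snap('side','s9.png')
cv2.imwrite('pics/s9z.png',cv2.resize(q['image'][140:340,140:340],None,fx=3,fy=3))
E
```

```text
10.025 [0.5656 0.1817 0.0665] yaw 6.727344841002917 tilt [-0.0012 -1.      0.0062] [-0.384   0.2719 -2.7335] 0.02564466642050564 0.0049289910749556985
```

View pics/w9.png

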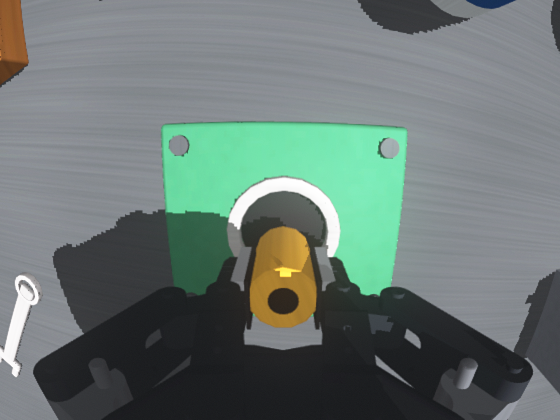

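View pics/s9z.png

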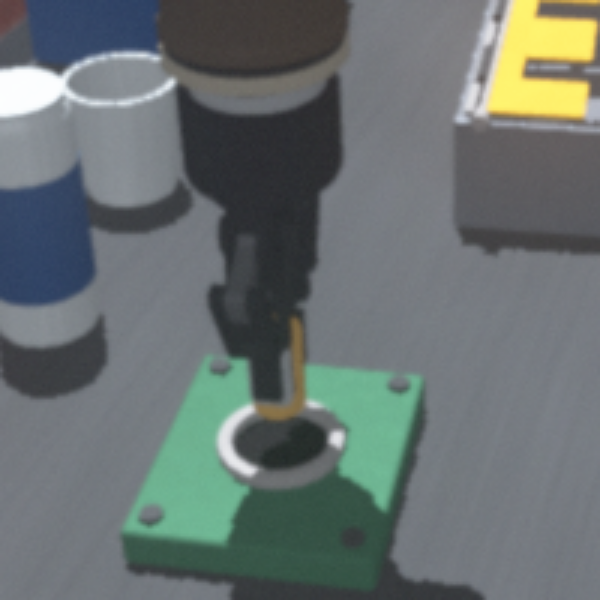

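>>> arm_command(plan=[[[0, 0, -0.8, 0.3, 0, 0, 255], [0, 0, -0.8, 0, 0, 0, 255], [0, 0, -0.6, 0, 0, 0, 255], [0, 0, 0, 0, 0, 0, 255], [0, 0, 0, 0, 0, 0, 255]]])

```text
time_s: 10.75
ee_pos: [0.566, 0.1816, 0.0434]
ee_rot: [-0.124, 2.16, -2.16]
wrist_force: [0.9, -0.5, -2.5]
gripper_width: 0.0255
```

```bash
python3 st.py
python3 - <<'E'
from h import *
p=snap('wrist','w10.png');q=snap('side','s10.png')
cv2.imwrite('pics/s10z.png',cv2.resize(q['image'][140:340,140:340],None,fx=3,fy=3))
E
```

```text
10.75 [0.566  0.1816 0.0434] yaw 6.707277929318972 tilt [-0.0027 -1.      0.0004] [ 0.8621 -0.5355 -2.5217] 0.025473860683940273 0.00397035358514642
```

View pics/w10.png

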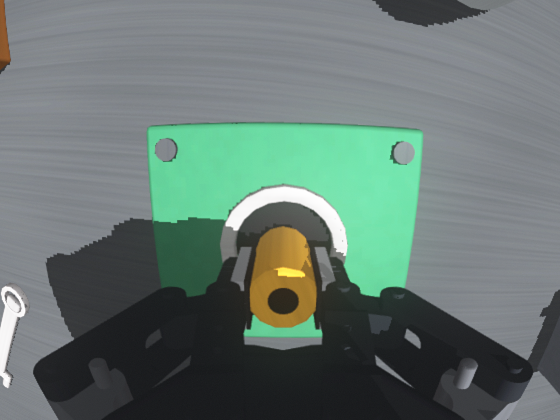

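View pics/s10z.png

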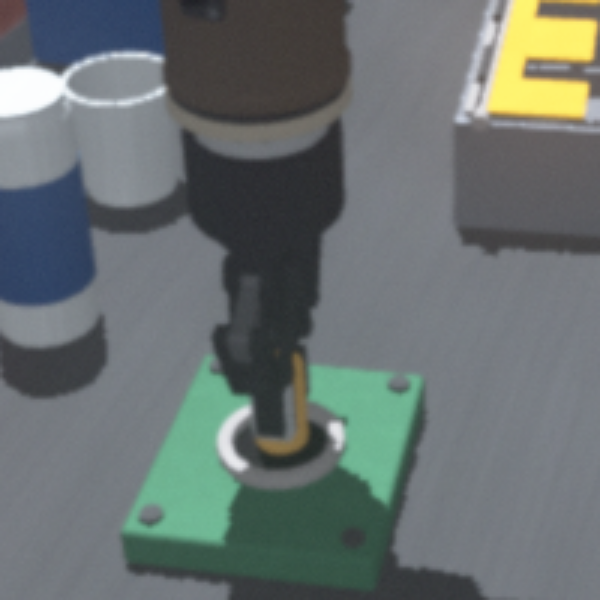

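>>> arm_command(plan=[[[0, 0, -0.4, 0, 0, 0, 255], [0, 0, 0, 0, 0, 0, 255], [0, 0, -0.2, 0, 0, 0, 255], [0, 0, 0, 0, 0, 0, 255]]])

```text
time_s: 11.35
ee_pos: [0.5662, 0.1817, 0.0375]
ee_rot: [-0.123, 2.159, -2.159]
wrist_force: [-0.6, 0.9, -3.0]
gripper_width: 0.0257
```

```bash
python3 st.py
```

```text
11.35 [0.5662 0.1817 0.0375] yaw 6.7119377676118415 tilt [-0.0036 -1.      0.0002] [-0.614   0.9222 -3.03  ] 0.025723440794438973 0.004260258273462615
```

>>> arm_command(plan=[[[0, 0, -0.1, 0, 0, 0, 255], [0, 0, 0, 0, 0, 0, 255]]])

```text
time_s: 11.6
ee_pos: [0.5664, 0.1818, 0.0368]
ee_rot: [-0.122, 2.159, -2.159]
wrist_force: [-1.1, -0.9, -2.1]
gripper_width: 0.0256
```

```bash
python3 st.py
```

```text
11.6 [0.5664 0.1818 0.0368] yaw 6.7039261915713135 tilt [-0.0041 -1.      0.0001] [-1.1242 -0.8655 -2.0835] 0.025574894558745315 0.00235519316519156
```

>>> arm_command(plan=[[[0, 0, -0.1, 0, 0, 0, 255], [0, 0, 0, 0, 0, 0, 255]]])

```text
time_s: 11.85
ee_pos: [0.5666, 0.1819, 0.0369]
ee_rot: [-0.121, 2.159, -2.159]
wrist_force: [0.9, -0.6, -2.5]
gripper_width: 0.0252
```

```bash
python3 st.py
```

```text
11.85 [0.5666 0.1819 0.0369] yaw 6.704610177691338 tilt [-0.0047 -1.      0.    ] [ 0.8912 -0.5895 -2.4832] 0.025193678967452365 0.003447498803632989
```

>>> arm_command(plan=[[[0, 0, -0.2, 0, -0.2, 0, 255], [0, 0, 0, 0, 0, 0, 255]]])

```text
time_s: 12.1
ee_pos: [0.5671, 0.182, 0.037]
ee_rot: [-0.116, 2.157, -2.156]
wrist_force: [-0.4, -0.3, -2.1]
gripper_width: 0.0256
```

```bash
python3 st.py
```

```text
12.1 [0.5671 0.182  0.037 ] yaw 6.69575553831603 tilt [-0.0099 -1.      0.0004] [-0.4379 -0.323  -2.1106] 0.02563195349698027 0.006514075526281093
```

>>> arm_command(plan=[[[-0.1, -0.1, -0.3, 0, 0.5, 0, 255], [0, 0, 0, 0, 0, 0, 255]]])

```text
time_s: 12.35
ee_pos: [0.5678, 0.1824, 0.0371]
ee_rot: [-0.121, 2.161, -2.156]
wrist_force: [0.2, 0.1, -3.9]
gripper_width: 0.0259
```

```bash
python3 st.py;python3 - <<'E'
from h import *
q=snap('side','s11.png')
cv2.imwrite('pics/s11z.png',cv2.resize(q['image'][220:340,180:300],None,fx=5,fy=5,interpolation=2))
E
```

```text
12.35 [0.5678 0.1824 0.0371] yaw 6.716562011611054 tilt [-0.0054 -1.     -0.0024] [ 0.2046  0.1215 -3.8823] 0.025914974121113838 0.00915381549805177
```

View pics/s11z.png

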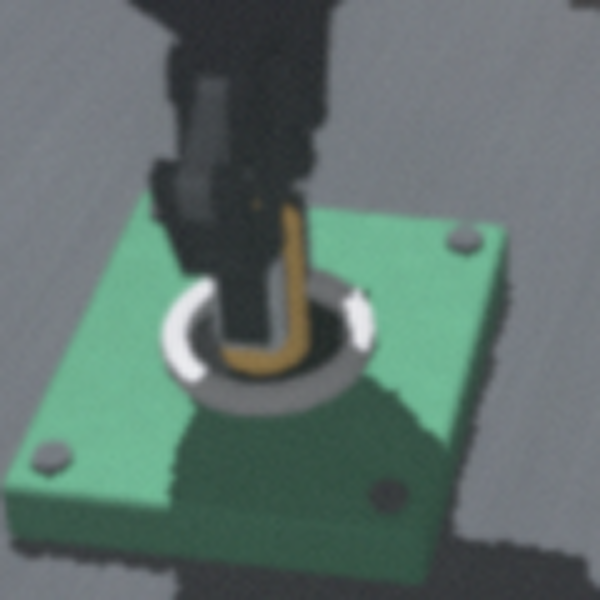

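>>> arm_command(plan=[[[-0.1, -0.1, -0.2, 0, 0.2, 0, 255]]])

```text
time_s: 12.52
ee_pos: [0.568, 0.1824, 0.0365]
ee_rot: [-0.122, 2.163, -2.154]
wrist_force: [-6.4, 0.1, 31.3]
gripper_width: 0.026
```

```bash
python3 st.py
```

```text
12.525 [0.568  0.1824 0.0365] yaw 6.733660989294888 tilt [-0.0046 -1.     -0.0039] [-6.3879  0.0769 31.2508] 0.025998748299854046 0.018562182469761424
```

>>> arm_command(plan=[[[0, 0, 0, 0, 0, 0, 255], [0, 0, 0, 0, 0, 0, 200], [0, 0, 0, 0, 0, 0, 120], [0, 0, 0, 0, 0, 0, 40], [0, 0, 0, 0, 0, 0, 0], [0, 0, 0, 0, 0, 0, 0], [0, 0, 0, 0, 0, 0, 0]]])

```text
time_s: 13.4
ee_pos: [0.5681, 0.1822, 0.0356]
ee_rot: [-0.123, 2.164, -2.155]
wrist_force: [-0.5, -0.8, 0.1]
gripper_width: 0.0852
```

```bash
python3 st.py; python3 -c "
from h import *
snap('wrist','w12.png')"
```

```text
13.4 [0.5681 0.1822 0.0356] yaw 6.727787834766031 tilt [-0.004  -1.     -0.0039] [-0.4851 -0.7673  0.1447] 0.08516754805445592 0.0019211409614304244
```

View pics/w12.png

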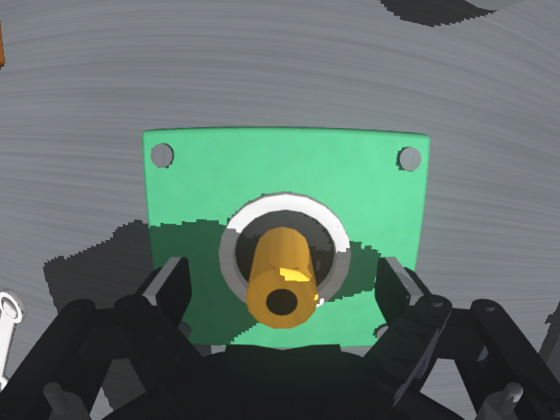

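Released: the bush stands upright in the ring, with both fingers well clear of it. I'll retreat straight up.

>>> arm_command(plan=[[[0, 0, 1.5, 0, 0, 0, 0], [0, 0, 3, 0, 0, 0, 0], [0, 0, 4, 0, 0, 0, 0], [0, 0, 4, 0, 0, 0, 0], [0, 0, 3, 0, 0, 0, 0], [-4, 0, 0, 0, 0, 0, 0], [-4, 0, 0, 0, 0, 0, 0], [0, 0, 0, 0, 0, 0, 0], [0, 0, 0, 0, 0, 0, 0]]])

```text
time_s: 14.58
ee_pos: [0.4872, 0.1827, 0.205]
ee_rot: [-0.113, 2.163, -2.147]
wrist_force: [0.4, -0.1, -0.1]
gripper_width: 0.0855
```

```bash
python3 st.py
python3 - <<'E'
from h import *
a=snap('wrist','w13.png');q=snap('side','s13.png');p=snap('top','t13.png')
cv2.imwrite('pics/s13z.png',cv2.resize(q['image'][110:340,170:370],None,fx=2.6,fy=2.6,interpolation=2))
for X in [(.566,.1802,.03),(.568,.1824,.022),(.568,.1824,.072)]: print(wp(a,X))
E
```

```text
14.575 [0.4872 0.1827 0.205 ] yaw 6.728345599972073 tilt [-0.013  -0.9999 -0.0065] [ 0.404  -0.0727 -0.1004] 0.08547941674377008 0.019161161683251833
(np.float64(295.0410247889327), np.float64(112.9295883666106))
(np.float64(292.83185930910594), np.float64(110.95941442033865))
(np.float64(294.27670367446365), np.float64(108.64084565312814))
```

View pics/w13.png

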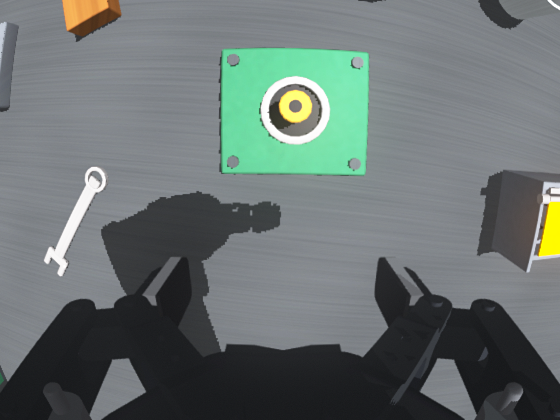

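View pics/s13z.png

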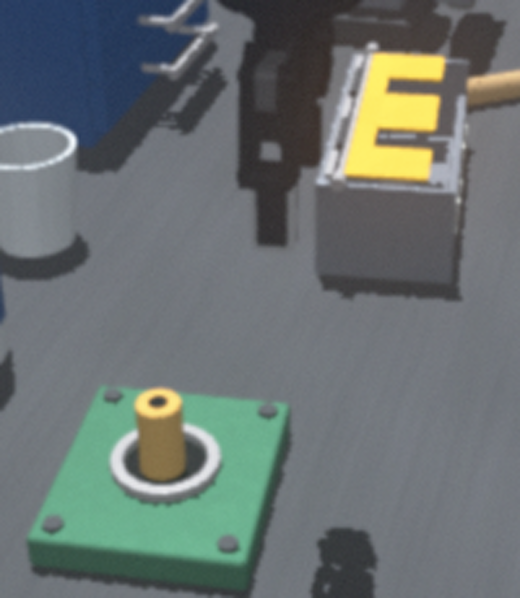

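View pics/t13.png

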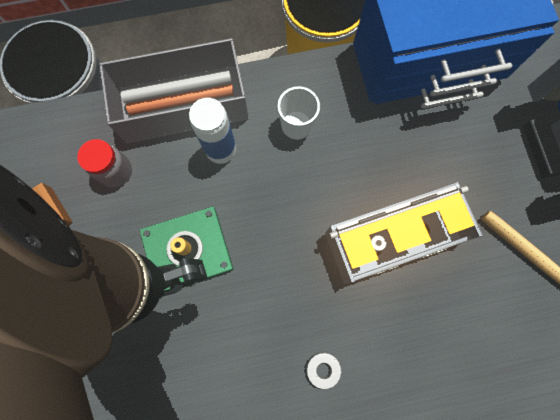

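The wrist picture shows the bush upright and nearly centred in the ring, at about (295,106) with the ring centre at (295,110). The top view shows the flap level and the steel bush still at (378,242). The hand is clear of everything, so I'm handing in.

```bash
python3 -c "
from rig import robot
print(robot.job_done())"; python3 st.py
```

```text
the job is handed in; nothing more can be done
None
the job is handed in; nothing more can be done
```

The brass bush is standing upright inside the steel ring on the jig, and I handed the job in at about 14.7 s of the 48 s allowed. No verdict was reported.

**What I did:**
- Pushed the flap down with the open fingers, gripped the bush while the fingers held the flap open, and lifted it straight out. The flap sprang shut.
- Lowered the bush into the ring until the wrist force rose to 31 N, which confirmed it was on the floor. I then let go and retreated.

**Last checks:**
- **Brass bush:** it stands upright and released in the ring, about 3 mm off centre by the measured positions.
- **Flap and steel bush:** the flap looks level and shut. The steel bush shows at the same pixel position as at the start.
- **Robot:** the hand is about 20 cm above the table and clear of everything, with wrist force near zero.

**Disagreements:**
- The top and side cameras differed by about 4 to 6 mm. I used the wrist camera to settle the bush and ring positions, and it came out about 2 mm from the top view.
- Several small downward moves at the ring showed no contact force, because each was followed by a hold row that seemed to let the pressure off. A single row without a hold showed the contact.

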